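# Angle a batten past the post into its bay

### The job

Put the timber batten away in the three-sided bay by pushing it along the bench with the fingertips: slip its left end in behind the post, then swing the other end in, until it lies inside the bay flat against the back wall. Only push it, gently: do not grip it or pick it up, and leave the mug, the jar and the tin alone. Finish with the hand clear.

Things in the scene. Friction and masses are not known exactly. Their poses are not given: they have to be found in the camera images.
- bay: Low fixed three-sided black-painted frame on the bench, open at the top and on the side that faces the robot (its mouth). Origin: the middle of the mouth, on the bench. Its x axis points into the bay (away from the robot), y along the mouth to the left seen from the robot. Inside it is 280 mm long (y from -140 to +140 mm) and 70 mm deep (x from 0 to the back wall's inner face at +70 mm); walls 15 mm thick and 30 mm high. There is no floor: the batten slides on the bench.
- post: Fixed upright round steel post, 24 mm in diameter (27 mm at its cap), 62 mm tall, standing on the line of the bay's mouth, 60 to 75 mm to the left of its middle. Origin: its axis, on the bench; axes as the bay's. It leaves a gap behind it of 58 mm to the back wall; the opening from it to the right end wall is shorter than the batten, so the batten cannot go in broadside.
- batten_mid (a point): Centre (half-way up) of the loose plain timber batten, 230 mm long (its y axis), 30 mm wide (x), 28 mm high, about 0.15 kg, lying flat on the bench between the robot and the bay. At the start it lies roughly along the bay's mouth, outside and shifted to the right; its y axis then points to the left.
- batten_left (a point): Centre of the batten's left end face (115 mm from its centre along +y), 14 mm up.
- batten_right (a point): Centre of the batten's right end face (115 mm from its centre along -y), 14 mm up.
- mug: Bystander: white handleless cup, 72 mm in diameter, 60 mm high, on the bench to the left. Origin: centre of its underside.
- jar: Bystander: amber glass jar with a steel lid, 64 mm in diameter, 60 mm high, on the bench to the right. Origin: centre of its underside.
- tin: Bystander: small open aluminium tin 90 x 70 x 35 mm, on the bench to the right of the bay. Origin: centre of its underside.
Things that resemble listed ones, but are neither listed nor needed, are in the scene too. Of the things that look like the part that bears batten_mid, take the one that is farthest to the robot's right at the start. Leave any green look-alike of the post alone.

How it is judged:
By the outcome, as a careful person would: the job done as asked, in the order asked, and still so for the second after the job is handed in, with the robot touching nothing.
It also fails if it takes over 72 s, if anything falls off the work surface, if the arm or the gripper's body presses on something with over 40 N, if the wrist force passes 120 N, or if a joint passes its speed limit or range.

### The arm

A 6-joint arm with a two-finger parallel gripper is mounted at the origin on the work surface. World frame = base frame: x ahead of the robot, y to its left, z up, the work surface at z = 0. Lengths are in m, angles in rad, forces in N, time in s.
With the tool pointing down it reaches from about 0.325 to 0.925 m from the base axis. Payload 3.1 kg.
Tool frame: the origin (TCP) lies at the very end of the fingers, on their centre line; the grasp point (between the pads) lies 19 mm behind it; x points along the fingers, y is the direction in which the jaws open and shut, and the axes are right-handed (so a half turn about x gives the same grasp; the last joint's range is limited). The gripper opens to 85 mm and grips with 20 to 120 N. Pads are 22 mm wide; open, the fingers measure 114 mm over their backs; the gripper's body (76 mm by 85 mm) begins 54 mm behind the grasp point. The pads swing forward as they close: fully open they stand 13 mm farther back than shut.
Start: joints at [1.1, 0.217, 1.613, -0, 1.311, -0.112], TCP at [0.219, 0.585, 0.231] pointing down, gripper open.
Joint ranges: [-2.75, 2.75], [-0.78, 2.1], [0.31, 2.55], [-1.13, 4.27], [0.13, 2.63], [-2.58, 2.58]. Speed limits (rad/s): [2.79, 2.79, 3.14, 3.14, 3.14, 3.14].

### API

Orientations are given as [roll, pitch, yaw] about the fixed x, y, z axes, in that order (R = Rz(yaw) Ry(pitch) Rx(roll)).
In Python, from rig import r, cams, models gives the robot as it stands.
- The arm moves only by the tool apply_moves, never from a script. Its argument "motion" is a list of rows, each an object with "translation": the shift along the tool's x, y, z in m, a list of three; "twist": the turn, a rotation vector about the tool's x, y, z in degrees, a list of three; "grip": the finger opening in m, from 0 to 0.0854. In form: [{"translation": [dx, dy, dz], "twist": [ax, ay, az], "grip": grip}, ...]. A call has 1 to 8 rows; each row is the pose to reach, as a shift and turn from the pose commanded when the call began, along the tool's axes at that moment; what a row does not reach only later rows make up. A row lasts 1/10 s, in which the tool goes at most 50 mm and 8.59 degrees, less where a joint would pass 70% of its speed; a pose out of reach is approached as far as the arm can. A call with a gripper value outside its range is refused whole. The fingers move at their own pace and stop on an object; the grip force is fixed at half the most. Time passes only in rows, so rows that repeat a pose let the fingers close. It gives the time, the measured TCP pose, the force and the opening at its end, in the units of the state.
- r.sense(): the state, without advancing time (a new reading comes with each control period).
- cams.grab_frame(name): name is "scene" or "top" or "wrist"; returns the picture (384x512x3 uint8, red, green, blue); there is no depth.
- cams.get_calibration(name): a dict with "fx", "fy", "cx", "cy" (pixels), "eye" and "rotation" of the camera in the world. Camera axes: x right, y down, z forward; pixel columns grow to the right and rows downward; lengths in m; the calibration is good to about 2 mm. A picture is of the moment at which its call begins: read the wrist's pose just before it. get_calibration takes no time and is no camera call; for the wrist camera it gives the pose at the moment of the call.
- r.job_done(): hands the job in, once; it reports no verdict.
Trained networks look in the newest picture that a camera, given by its name, has taken for a name from the list of things; names that differ only in an ending like _2 or _b are one class to them, and where a whole thing is asked for, a point or a joint stands for the part that bears it (a point fixed in the world has none). Each returns a list of dicts, best first, with "score" (0 to 1); they miss things now and then, are a little off and sometimes report something else, mostly with a low value. They report only what shows in the picture. A call takes as long as a camera call. They do not tell look-alikes from the thing itself.
- models.trace(camera, label): "pixels" (384x512 bool, what is visible of it) and "extent" ([left, top, width, height] in pixels, round what is visible of it).
The state is a dict: "t": time; "qpos": joint angles; "joint_vel": joint speeds; "effort": joint torques, N m; "tool_pos": TCP position; "tool_rot": TCP orientation; "contact_force": force on the tool from outside, world axes, zero at the start; "wrist_torque": the same for the moment, N m; "grip_width": opening from 0.0 (shut) to 1.0 (fully open).
Only numpy, scipy, OpenCV 4.12 (cv2) and the standard library are available. Lean on these libraries where they do the work, as an engineer would, in place of code of your own. Each camera call takes 0.05 s, during which the arm holds its last target.

## Working session

There is one attempt and no reset: what is moved stays moved. The work goes in short steps, Python scripts to look and compute and a tool call to move; the robot and the scene stay as the last step left them, time stands still between calls to the robot, and variables do not carry over. Pictures are saved under pics/ and viewed, and the job is handed in when it is done.

Besides the shell and the picture viewer there is one more tool, called after "Emit:" as a command line: name --argument value ..., lists and objects as JSON in quotes. apply_moves: Moves the arm, as the interface text tells. Its arguments: {"type":"object","properties":{"motion":{"type":"array"}},"required":["motion"]}

```bash
mkdir -p pics; ls; python3 - <<'E'
from rig import r,cams,models
import cv2
print(r.sense())
for n in ("scene","top"):
    im=cams.grab_frame(n); cv2.imwrite(f"pics/{n}0.png",im[:,:,::-1]); print(n,cams.get_calibration(n))
E
```

```text
pics
{'t': 0.0, 'qpos': array([ 1.09977863e+00,  2.17812030e-01,  1.61495837e+00, -2.36742442e-05,
        1.31130433e+00, -1.12197817e-01]), 'joint_vel': array([ 1.14955244e-03,  4.12149858e-04, -2.89404734e-04,  1.60873358e-05,
       -1.18132795e-04,  1.81382859e-03]), 'effort': array([ 8.29315977e-04, -3.96857965e+01, -3.03850973e+01, -2.19003796e-04,
        9.76279291e-03,  6.27291755e-06]), 'tool_pos': array([0.21908438, 0.58445241, 0.22991973]), 'tool_rot': array([-1.67378172,  1.56831415, -2.0325955 ]), 'contact_force': array([-0.57904812, -0.50157899, -0.07947054]), 'wrist_torque': array([-0.05838185, -0.04463938, -0.01102773]), 'grip_width': 1.0030468573524007}
scene {'fx': 379.44937487167954, 'fy': 379.44937487167954, 'cx': 261.7238998651757, 'cy': 192.15603296680555, 'eye': array([0.94650455, 0.24235006, 0.86339936]), 'rotation': array([-2.58308092, -0.00410166,  2.10130849])}
top {'fx': 496.7218862945199, 'fy': 496.7218862945199, 'cx': 249.3193075028151, 'cy': 185.42067808567268, 'eye': array([0.3647143 , 0.00811731, 1.44630659]), 'rotation': array([-3.04646824e+00,  1.46223566e-03, -1.57268355e+00])}
```

View pics/top0.png

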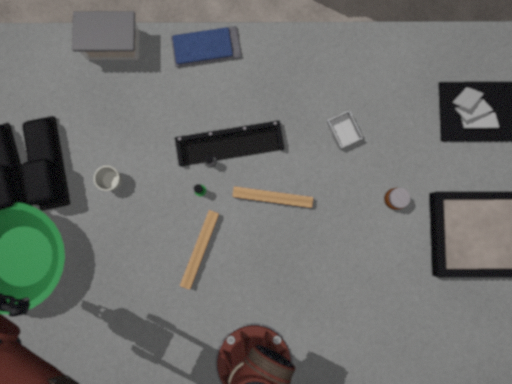

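View pics/scene0.png

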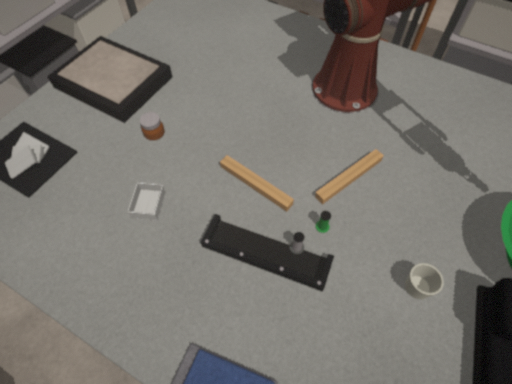

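```bash
cat > h.py <<'E'
import numpy as np, cv2
from scipy.spatial.transform import Rotation as Ro
from rig import r,cams,models
def RR(rpy): return Ro.from_euler('xyz',rpy).as_matrix()
def proj(c,P):
    p=(np.atleast_2d(P)-c['eye'])@RR(c['rotation']); return np.c_[c['fx']*p[:,0]/p[:,2]+c['cx'],c['fy']*p[:,1]/p[:,2]+c['cy']]
def back(c,uv,z):
    uv=np.atleast_2d(np.array(uv,float)); d=np.c_[(uv[:,0]-c['cx'])/c['fx'],(uv[:,1]-c['cy'])/c['fy'],np.ones(len(uv))]@RR(c['rotation']).T
    return c['eye']+d*((z-c['eye'][2])/d[:,2])[:,None]
def crop(im,x,y,w,h,s,f): cv2.imwrite(f,cv2.resize(im[y:y+h,x:x+w,::-1],None,fx=s,fy=s,interpolation=cv2.INTER_CUBIC))
E
python3 - <<'E'
from h import *
for n in ("top","scene"):
    c=cams.get_calibration(n); im=cams.grab_frame(n)
    print(n,proj(c,[0,0,0]))
    if n=="top": crop(im,160,110,200,150,4,"pics/tc.png")
    else: crop(im,180,130,200,160,4,"pics/sc.png")
    for l in ("batten_mid","bay","post","mug","jar","tin"):
        for d in models.trace(n,l)[:3]:
            ys,xs=np.nonzero(d['pixels']); print(l,round(d['score'],2),d['extent'], back(c,[xs.mean(),ys.mean()],0.02).round(3)[0][:2])
            if l=="batten_mid":
                # top face estimate
                b=cv2.minAreaRect(np.c_[xs,ys].astype(np.float32)); print(cv2.boxPoints(b).round(1).tolist(), back(c,cv2.boxPoints(b),0.028)[:,:2].round(3).tolist())
E
```

```text
top [[253.17978667 362.32409729]]
batten_mid 0.86 [231.2, 187.4, 83.1, 21.6] [ 0.468 -0.058]
[[232.8000030517578, 197.5], [234.39999389648438, 186.0], [312.8999938964844, 196.8000030517578], [311.29998779296875, 208.3000030517578]] [[0.465, 0.057], [0.498, 0.053], [0.467, -0.172], [0.434, -0.167]]
batten_mid 0.77 [179.9, 207.6, 39.9, 80.7] [0.317 0.153]
[[178.8000030517578, 285.79998779296875], [208.5, 208.89999389648438], [219.60000610351562, 213.1999969482422], [189.89999389648438, 290.1000061035156]] [[0.217, 0.209], [0.433, 0.127], [0.421, 0.095], [0.205, 0.178]]
bay 0.73 [172.8, 120.5, 110.9, 44.9] [0.626 0.066]
bay 0.16 [232.2, 181.2, 82.0, 29.1] [ 0.468 -0.056]
post 0.43 [192.0, 183.8, 16.0, 13.0] [0.488 0.153]
mug 0.73 [96.0, 164.8, 22.7, 26.1] [0.522 0.421]
jar 0.67 [386.4, 187.5, 18.8, 24.3] [ 0.464 -0.414]
tin 0.67 [326.8, 110.8, 36.1, 39.5] [ 0.663 -0.267]
scene [[343.83417476  87.88045122]]
batten_mid 0.97 [223.7, 158.2, 67.9, 51.9] [ 0.473 -0.049]
[[216.6999969482422, 165.5], [224.8000030517578, 153.1999969482422], [294.5, 199.6999969482422], [286.3999938964844, 211.89999389648438]] [[0.483, -0.167], [0.437, -0.171], [0.471, 0.065], [0.514, 0.064]]
batten_mid 0.58 [315.1, 152.9, 67.0, 51.3] [0.329 0.154]
[[312.20001220703125, 193.6999969482422], [376.8999938964844, 146.89999389648438], [385.3999938964844, 158.6999969482422], [320.70001220703125, 205.5]] [[0.432, 0.096], [0.201, 0.184], [0.228, 0.219], [0.453, 0.13]]
bay 0.76 [202.9, 214.4, 130.3, 79.1] [0.633 0.077]
bay 0.38 [220.3, 159.8, 72.8, 49.6] [ 0.473 -0.046]
post 0.57 [290.8, 232.4, 13.8, 20.5] [0.571 0.126]
post 0.53 [316.5, 207.0, 12.8, 25.5] [0.487 0.155]
mug 0.58 [405.0, 264.7, 38.6, 33.8] [0.51 0.42]
tin 0.82 [126.3, 184.7, 36.3, 36.6] [ 0.666 -0.263]
tin 0.41 [216.8, 153.7, 74.2, 57.1] [ 0.472 -0.05 ]
```

View pics/tc.png

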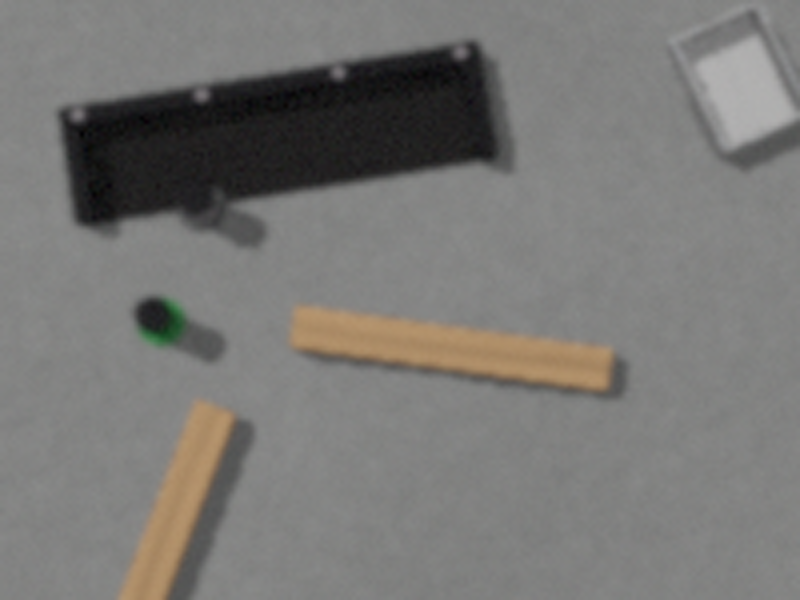

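View pics/sc.png

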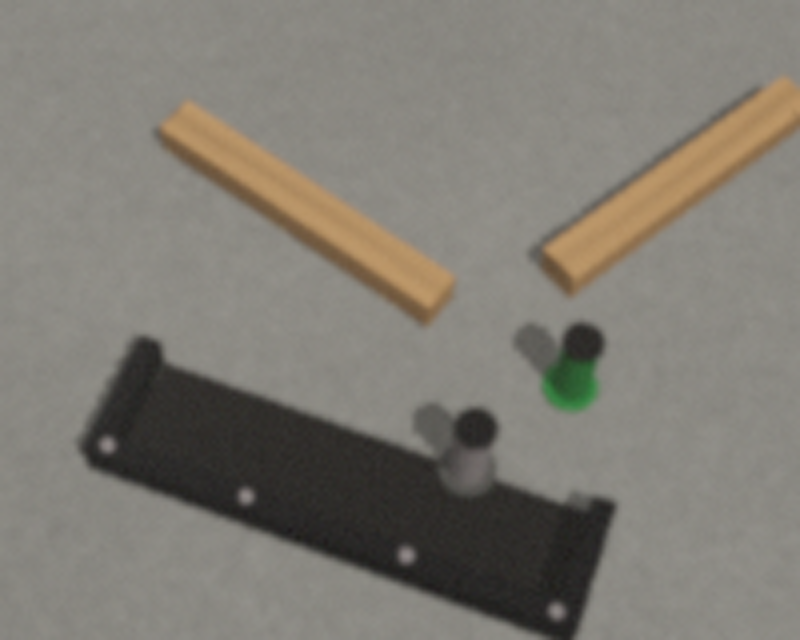

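```bash
cat > fit.py <<'E'
from h import *
from scipy.optimize import least_squares
ct=cams.get_calibration("top"); cs=cams.get_calibration("scene")
T=lambda a:[(np.array(a)+.5)/4-.5+[160,110]][0]
S=lambda a:[(np.array(a)+.5)/4-.5+[180,130]][0]
# bay local pts (x,y,z)
bl=[.085,.155,.03];br=[.085,-.155,.03];mr=[0,-.155,.03];ml=[0,.155,.03]
ob=[(ct,bl,T([60,108])),(ct,br,T([478,43])),(ct,mr,T([495,158])),(ct,ml,T([80,222])),
    (cs,br,S([82,455])),(cs,bl,S([575,640])),(cs,ml,S([615,503])),(cs,mr,S([137,338]))]
def W(p,P): c,s=np.cos(p[2]),np.sin(p[2]); return [p[0]+c*P[0]-s*P[1],p[1]+s*P[0]+c*P[1],P[2]]
f=lambda p:np.concatenate([proj(c,W(p,P))[0]-uv for c,P,uv in ob])
s=least_squares(f,[.57,.07,.1],loss='soft_l1'); print("bay",s.x,np.degrees(s.x[2])); print(f(s.x).reshape(-1,2).round(1))
b=s.x
def loc(p,P): d=np.array(P)[:2]-p[:2];c,s_=np.cos(p[2]),np.sin(p[2]);return np.array([c*d[0]+s_*d[1],-s_*d[0]+c*d[1]])
for n,A,B in (("post",T([203,203]),S([475,425])),("green",T([156,315]),S([583,340]))):
    for c,a in ((ct,A),(cs,B)):
        w=back(c,a,.062)[0]; print(n,w.round(4),loc(b,w).round(4))
# batten top-face corners z=.028
tb=[(ct,T(a)) for a in ([293,306],[290,347],[608,390],[613,348])]; sb=[(cs,S(a)) for a in ([185,98],[457,282],[428,315],[160,128])]
L=[[.015,.115,.028],[-.015,.115,.028],[-.015,-.115,.028],[.015,-.115,.028]]
Ls=[L[2],L[1],L[0],L[3]]
ob=[(c,P,uv) for (c,uv),P in zip(tb,L)]+[(c,P,uv) for (c,uv),P in zip(sb,Ls)]
s=least_squares(f,[.46,-.05,-.1],loss='soft_l1');p=s.x; print("batten",p,np.degrees(p[2]));print(f(p).reshape(-1,2).round(1)); print("local",loc(b,p),"left",W(p,[0,.115,0]),loc(b,W(p,[0,.115,0])))
E
python3 fit.py
```

```text
bay [0.58445505 0.06300574 0.15778103] 9.040187353584182
[[-1.3 -0.7]
 [-0.1 -1.2]
 [ 0.5 -1.4]
 [-2.  -0.4]
 [-1.2 -1.6]
 [ 0.2 -1.3]
 [ 0.5 -0.2]
 [ 0.2 -1.3]]
post [0.5678 0.1193 0.062 ] [-0.0076  0.0582]
post [0.573  0.1258 0.062 ] [-0.0015  0.0638]
green [0.4888 0.1518 0.062 ] [-0.0805  0.1027]
green [0.4901 0.1558 0.062 ] [-0.0786  0.1065]
batten [ 0.4688959  -0.05442165 -0.1409447 ] -8.075536425426511
[[-0.1 -0.6]
 [-0.8 -0.5]
 [-0.6 -0.2]
 [-0.5 -0. ]
 [ 0.3  0.1]
 [-0.4 -1.4]
 [-0.1 -1.7]
 [-0.7 -0.5]]
local [-0.13257475 -0.09781127] left [np.float64(0.48505092684789863), np.float64(0.05943797787684256), 0] [-0.09872995  0.01209564]
```

```bash
cat >> h.py <<'E'
def state(v=True):
    s=r.sense(); M=RR(s['tool_rot'])
    if v: print("t",round(s['t'],2),"tcp",s['tool_pos'].round(4),"jaw yaw",round(np.degrees(np.arctan2(M[1,1],M[0,1])),2),"toolx",M[:,0].round(3),"F",s['contact_force'].round(2),"grip",round(s['grip_width'],3),"q6",round(s['qpos'][5],2))
    return s,M
def move(target,jawdeg):
    s,M=state(); a=np.radians(jawdeg)
    x=np.array([0,0,-1.]);y=np.array([np.cos(a),np.sin(a),0]);N=np.c_[x,y,np.cross(x,y)]
    t=M.T@(np.array(target)-s['tool_pos']); w=np.degrees(Ro.from_matrix(M.T@N).as_rotvec())
    print("-> trans",(t*1000).round(1).tolist(),"mm twist",w.round(2).tolist(),"|t|",round(np.linalg.norm(t)*1000),"world tgt",np.round(target,4).tolist())
E
python3 - <<'E'
from h import *
s,M=state(); print(M.round(3))
b=(.5845,.063,.1578); 
# behind batten: centre minus n*0.055 
p=np.array([.4689,-.0544]); yw=-.141; n=np.array([np.cos(yw),np.sin(yw)])
for d in (.06,): move(np.r_[p-n*d,.10],90+np.degrees(yw))
E
```

```text
t 0.8 tcp [0.2195 0.5852 0.2313] jaw yaw 69.44 toolx [ 0.  0. -1.] F [1.14 0.04 0.36] grip 1.002 q6 -0.11
[[ 0.     0.351  0.936]
 [ 0.     0.936 -0.351]
 [-1.     0.     0.   ]]
t 0.8 tcp [0.2195 0.5852 0.2313] jaw yaw 69.44 toolx [ 0.  0. -1.] F [1.14 0.04 0.36] grip 1.002 q6 -0.11
-> trans [131.3, -524.3, 399.6] mm twist [-12.48, 0.0, -0.0] |t| 672 world tgt [0.4095, -0.046, 0.1]
```

Emit:
apply_moves --motion '[{"translation": [0.08,-0.524,0.4],"twist": [-12.5,0,0],"grip": 0.06},{"translation": [0.08,-0.524,0.4],"twist": [-12.5,0,0],"grip": 0.06},{"translation": [0.08,-0.524,0.4],"twist": [-12.5,0,0],"grip": 0.06},{"translation": [0.08,-0.524,0.4],"twist": [-12.5,0,0],"grip": 0.06},{"translation": [0.08,-0.524,0.4],"twist": [-12.5,0,0],"grip": 0.06},{"translation": [0.08,-0.524,0.4],"twist": [-12.5,0,0],"grip": 0.06},{"translation": [0.08,-0.524,0.4],"twist": [-12.5,0,0],"grip": 0.06},{"translation": [0.08,-0.524,0.4],"twist": [-12.5,0,0],"grip": 0.06}]'

```text
t: 1.6
tool_pos: [0.3345, 0.2034, 0.1833]
tool_rot: [0.408, 1.569, 0.269]
contact_force: [0.8, -0.1, 0.6]
grip_width: 0.7
```

```bash
python3 - <<'E'
from h import *
move([.4095,-.046,.12],81.9)
E
```

```text
t 1.6 tcp [0.3345 0.2034 0.1833] jaw yaw 81.99 toolx [ 0.002  0.    -1.   ] F [ 0.82 -0.13  0.58] grip 0.7 q6 -1.06
-> trans [63.3, -236.6, 108.9] mm twist [0.09, 0.09, -0.04] |t| 268 world tgt [0.4095, -0.046, 0.12]
```

Emit:
apply_moves --motion '[{"translation": [0.063,-0.237,0.109],"twist": [0,0,0],"grip": 0.06},{"translation": [0.063,-0.237,0.109],"twist": [0,0,0],"grip": 0.06},{"translation": [0.063,-0.237,0.109],"twist": [0,0,0],"grip": 0.06},{"translation": [0.063,-0.237,0.109],"twist": [0,0,0],"grip": 0.06},{"translation": [0.063,-0.237,0.109],"twist": [0,0,0],"grip": 0.06},{"translation": [0.063,-0.237,0.109],"twist": [0,0,0],"grip": 0.06},{"translation": [0.063,-0.237,0.109],"twist": [0,0,0],"grip": 0.06}]'

```text
t: 2.3
tool_pos: [0.4093, -0.0472, 0.1199]
tool_rot: [-2.088, 1.57, -2.233]
contact_force: [-0.6, -0.3, 0.3]
grip_width: 0.705
```

```bash
python3 - <<'E'
from h import *
move([.4095,-.046,.01],81.9)
im=cams.grab_frame("wrist"); cv2.imwrite("pics/w1.png",im[:,:,::-1])
im=cams.grab_frame("scene"); crop(im,180,130,200,160,4,"pics/s1.png")
E
```

```text
t 2.3 tcp [ 0.4093 -0.0472  0.1199] jaw yaw 81.68 toolx [-0. -0. -1.] F [-0.61 -0.32  0.29] grip 0.705 q6 -1.71
-> trans [109.9, 1.3, 0.0] mm twist [-0.22, -0.01, 0.02] |t| 110 world tgt [0.4095, -0.046, 0.01]
```

View pics/w1.png

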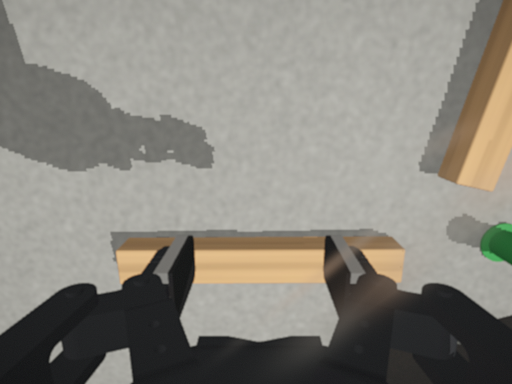

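View pics/s1.png

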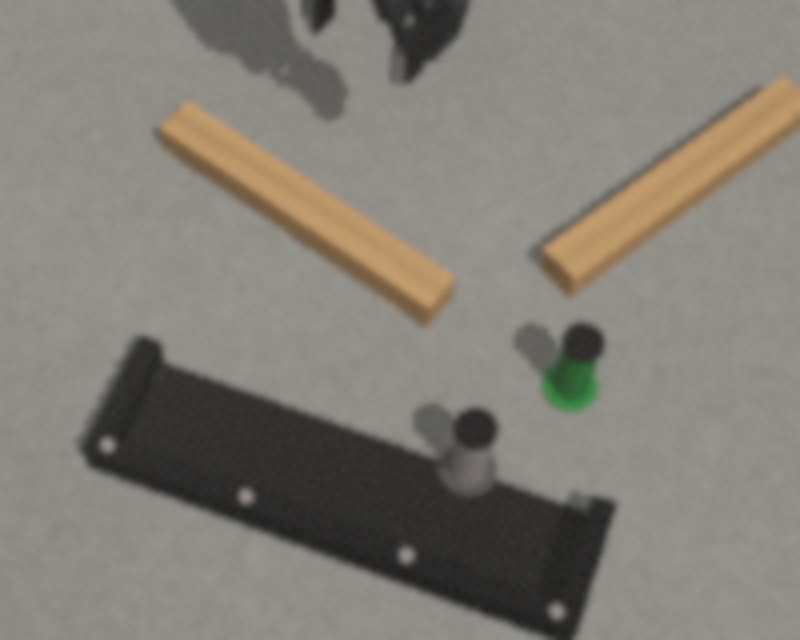

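Emit:
apply_moves --motion '[{"translation": [0.05,0,0],"twist": [0,0,0],"grip": 0.06},{"translation": [0.09,0,0],"twist": [0,0,0],"grip": 0.06},{"translation": [0.108,0,0],"twist": [0,0,0],"grip": 0.06},{"translation": [0.108,0,0],"twist": [0,0,0],"grip": 0.06},{"translation": [0.108,0,0.01],"twist": [0,0,0],"grip": 0.06},{"translation": [0.108,0,0.02],"twist": [0,0,0],"grip": 0.06},{"translation": [0.108,0,0.026],"twist": [0,0,0],"grip": 0.06}]'

```text
t: 3.1
tool_pos: [0.4385, -0.0491, 0.0144]
tool_rot: [-0.123, 1.565, -0.263]
contact_force: [0.7, -0.9, -0.5]
grip_width: 0.702
```

```bash
python3 - <<'E'
from h import *
state()
im=cams.grab_frame("wrist"); cv2.imwrite("pics/w2.png",im[:,:,::-1])
E
```

```text
t 3.1 tcp [ 0.4385 -0.0491  0.0144] jaw yaw 81.98 toolx [ 0.006 -0.002 -1.   ] F [ 0.67 -0.94 -0.51] grip 0.702 q6 -1.7
```

View pics/w2.png

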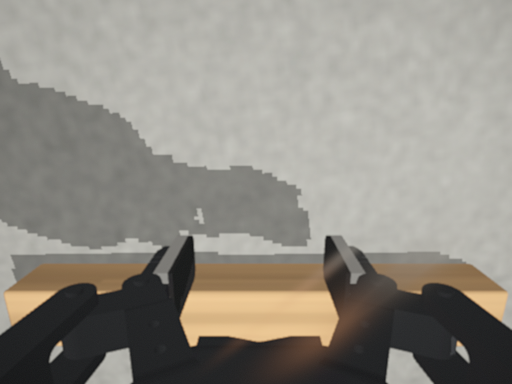

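Emit:
apply_moves --motion '[{"translation": [0.003,0,0.004],"twist": [0,0,0],"grip": 0.06},{"translation": [0.003,0,0.012],"twist": [0,0,0],"grip": 0.06},{"translation": [0.003,0,0.02],"twist": [0,0,0],"grip": 0.06},{"translation": [0.003,0,0.028],"twist": [0,0,0],"grip": 0.06},{"translation": [0.003,0,0.036],"twist": [0,0,0],"grip": 0.06},{"translation": [0.003,0,0.044],"twist": [0,0,0],"grip": 0.06},{"translation": [0.003,0,0.052],"twist": [0,0,0],"grip": 0.06},{"translation": [0.003,0,0.056],"twist": [0,0,0],"grip": 0.06}]'

```text
t: 3.95
tool_pos: [0.4914, -0.0566, 0.0093]
tool_rot: [-0.113, 1.57, -0.254]
contact_force: [-0.1, -0.2, -0.8]
grip_width: 0.703
```

```bash
python3 - <<'E'
from h import *
state()
im=cams.grab_frame("scene"); crop(im,180,130,200,160,4,"pics/s3.png")
E
```

```text
t 3.95 tcp [ 0.4914 -0.0566  0.0093] jaw yaw 81.94 toolx [ 0.001 -0.    -1.   ] F [-0.14 -0.16 -0.83] grip 0.703 q6 -1.69
```

View pics/s3.png

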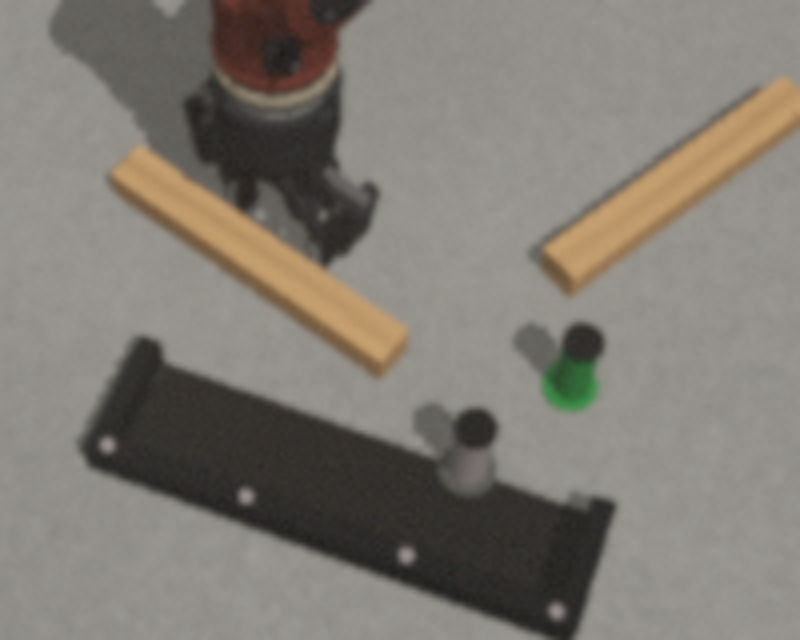

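Emit:
apply_moves --motion '[{"translation": [0,0,0.006],"twist": [0.5,0,0],"grip": 0.06},{"translation": [0,0,0.013],"twist": [1,0,0],"grip": 0.06},{"translation": [0,0,0.02],"twist": [1.5,0,0],"grip": 0.06},{"translation": [0,0,0.027],"twist": [2,0,0],"grip": 0.06},{"translation": [0,0,0.034],"twist": [2.5,0,0],"grip": 0.06},{"translation": [0,0,0.041],"twist": [3,0,0],"grip": 0.06},{"translation": [0,0,0.047],"twist": [3,0,0],"grip": 0.06},{"translation": [0,0,0.05],"twist": [3,0,0],"grip": 0.06}]'

```text
t: 4.8
tool_pos: [0.5405, -0.0636, 0.0092]
tool_rot: [-0.119, 1.57, -0.312]
contact_force: [-1.3, 0.2, -0.2]
grip_width: 0.703
```

```bash
python3 - <<'E'
from h import *
state()
im=cams.grab_frame("scene"); crop(im,180,130,200,160,4,"pics/s4.png")
im=cams.grab_frame("top"); crop(im,160,110,200,150,4,"pics/t4.png")
E
```

```text
t 4.8 tcp [ 0.5405 -0.0636  0.0092] jaw yaw 78.94 toolx [ 0.001 -0.    -1.   ] F [-1.27  0.15 -0.23] grip 0.703 q6 -1.62
```

View pics/s4.png

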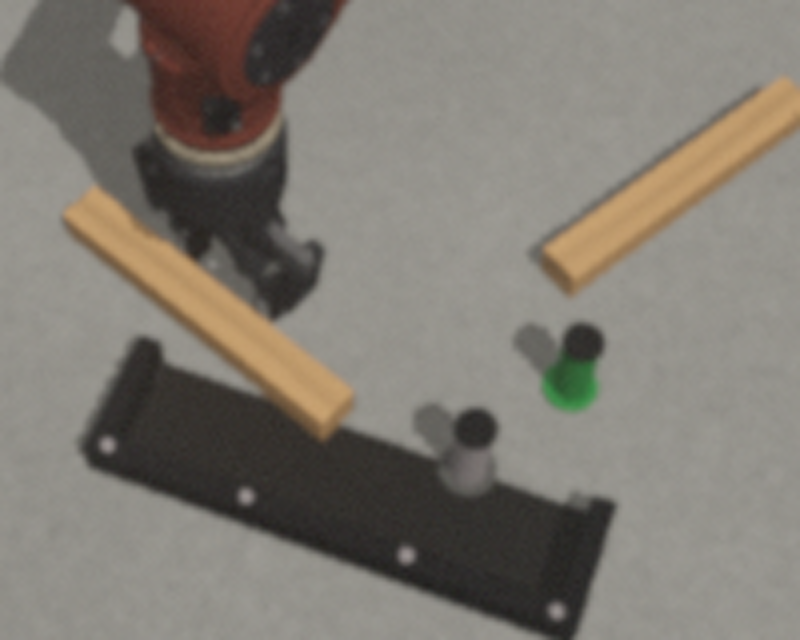

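View pics/t4.png

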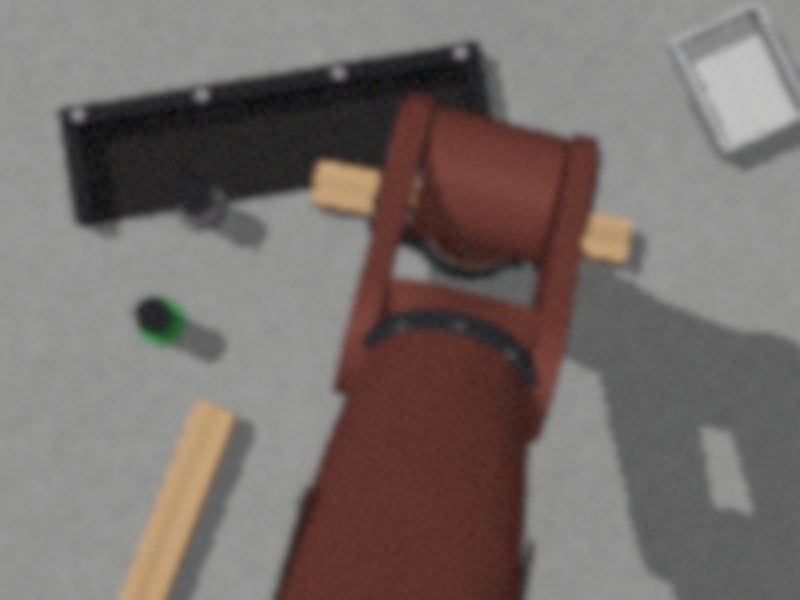

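```bash
cat > fb.py <<'E'
from h import *
from scipy.optimize import least_squares
ct=cams.get_calibration("top"); cs=cams.get_calibration("scene")
B=np.array([.5845,.063,.1578]); POST=np.array([-.004,.061])
T=lambda a:(np.array(a,float)+.5)/4-.5+[160,110]
S=lambda a:(np.array(a,float)+.5)/4-.5+[180,130]
# corners order: left-back, left-front, right-front, right-back (None to skip)
L=[[.015,.115,.028],[-.015,.115,.028],[-.015,-.115,.028],[.015,-.115,.028]]
def W(p,P): c,s=np.cos(p[2]),np.sin(p[2]); return np.array([p[0]+c*P[0]-s*P[1],p[1]+s*P[0]+c*P[1],P[2]])
def loc(P): d=np.array(P)[:2]-B[:2];c,s=np.cos(B[2]),np.sin(B[2]);return np.array([c*d[0]+s*d[1],-s*d[0]+c*d[1]])
def world(P): return W(B,[P[0],P[1],0])[:2]
def fit(top,scene):
    ob=[(ct,P,T(a)) for a,P in zip(top,L) if a]+[(cs,P,S(a)) for a,P in zip(scene,L) if a]
    f=lambda p:np.concatenate([proj(c,W(p,P))[0]-uv for c,P,uv in ob])
    s=least_squares(f,[.55,0,-.1],loss='soft_l1');p=s.x
    print("res",f(p).reshape(-1,2).round(1).tolist())
    print("batten world",p[:2].round(4),np.degrees(p[2]).round(2),"local",loc(p).round(4),"phi",np.degrees(B[2]-p[2]).round(2))
    for q,n in zip(L,("LB","LF","RF","RB")): print(n,loc(W(p,q)).round(4),end=" ")
    u=np.array([-np.sin(p[2]),np.cos(p[2])]);n=np.array([np.cos(p[2]),np.sin(p[2])])
    d=p[:2]-world(POST); print("\nfront edge offset from post axis",round(d@n-.015,4),"s",round(d@u+.115,4))
    return p
E
python3 - <<'E'
from fb import *
p=fit([[315,160],[312,205],[628,262],[632,222]],[[320,432],[354,398],[97,187],[62,215]])
E
```

```text
res [[0.3, -0.5], [-1.1, -1.6], [-1.7, -0.1], [-0.7, -0.3], [0.1, -1.5], [-0.2, -1.2], [-0.6, -0.4], [-0.1, -0.5]]
batten world [ 0.5675 -0.0691] -11.59 local [-0.0375 -0.1278] phi 20.63
LB [ 0.017  -0.0254] LF [-0.011  -0.0149] RF [-0.0921 -0.2301] RB [-0.064  -0.2407] 
front edge offset from post axis 0.0201 s -0.0735
```

Emit:
apply_moves --motion '[{"translation": [0,0,-0.02],"twist": [0,0,0],"grip": 0.006},{"translation": [-0.04,0,-0.03],"twist": [0,0,0],"grip": 0.006},{"translation": [-0.08,0,-0.03],"twist": [0,0,0],"grip": 0.006},{"translation": [-0.08,-0.04,-0.03],"twist": [8,0,0],"grip": 0.006},{"translation": [-0.08,-0.08,-0.03],"twist": [16,0,0],"grip": 0.006},{"translation": [-0.08,-0.11,-0.03],"twist": [24,0,0],"grip": 0.006},{"translation": [-0.08,-0.145,-0.03],"twist": [32,0,0],"grip": 0.006},{"translation": [-0.08,-0.145,-0.02],"twist": [40,0,0],"grip": 0.006}]'

```text
t: 5.7
tool_pos: [0.4914, -0.2056, 0.0897]
tool_rot: [-0.231, 1.568, -1.132]
contact_force: [-0.1, 0.2, 0.1]
grip_width: 0.069
```

```bash
python3 - <<'E'
from h import *
move([.538,-.212,.09],-11.6)
E
```

```text
t 5.7 tcp [ 0.4914 -0.2056  0.0897] jaw yaw 38.37 toolx [ 0.001 -0.002 -1.   ] F [-0.1   0.23  0.12] grip 0.069 q6 -1.2
-> trans [-0.2, 32.5, 33.9] mm twist [49.97, 0.15, -0.03] |t| 47 world tgt [0.538, -0.212, 0.09]
```

Emit:
apply_moves --motion '[{"translation": [0,0.0325,0.034],"twist": [50,0,0],"grip": 0.006},{"translation": [0,0.0325,0.034],"twist": [50,0,0],"grip": 0.006},{"translation": [0,0.0325,0.034],"twist": [50,0,0],"grip": 0.006},{"translation": [0,0.0325,0.034],"twist": [50,0,0],"grip": 0.006},{"translation": [0,0.0325,0.034],"twist": [50,0,0],"grip": 0.006},{"translation": [0,0.0325,0.034],"twist": [50,0,0],"grip": 0.006},{"translation": [0,0.0325,0.034],"twist": [50,0,0],"grip": 0.006}]'

```text
t: 6.4
tool_pos: [0.5391, -0.208, 0.0893]
tool_rot: [1.306, 1.57, -0.458]
contact_force: [-0.9, 0.3, -0.0]
grip_width: 0.072
```

```bash
python3 - <<'E'
from h import *
move([.538,-.212,.01],-11.6)
im=cams.grab_frame("wrist"); cv2.imwrite("pics/w5.png",im[:,:,::-1])
im=cams.grab_frame("scene"); crop(im,180,130,200,160,4,"pics/s5.png")
E
```

```text
t 6.4 tcp [ 0.5391 -0.208   0.0893] jaw yaw -11.05 toolx [ 0.001 -0.    -1.   ] F [-0.88  0.25 -0.03] grip 0.072 q6 -0.3
-> trans [79.3, -0.4, 4.1] mm twist [0.55, 0.02, -0.06] |t| 79 world tgt [0.538, -0.212, 0.01]
```

View pics/w5.png

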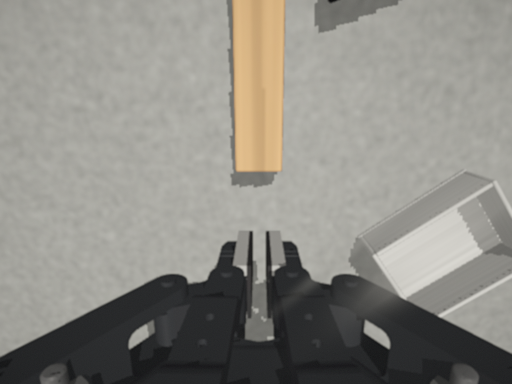

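View pics/s5.png

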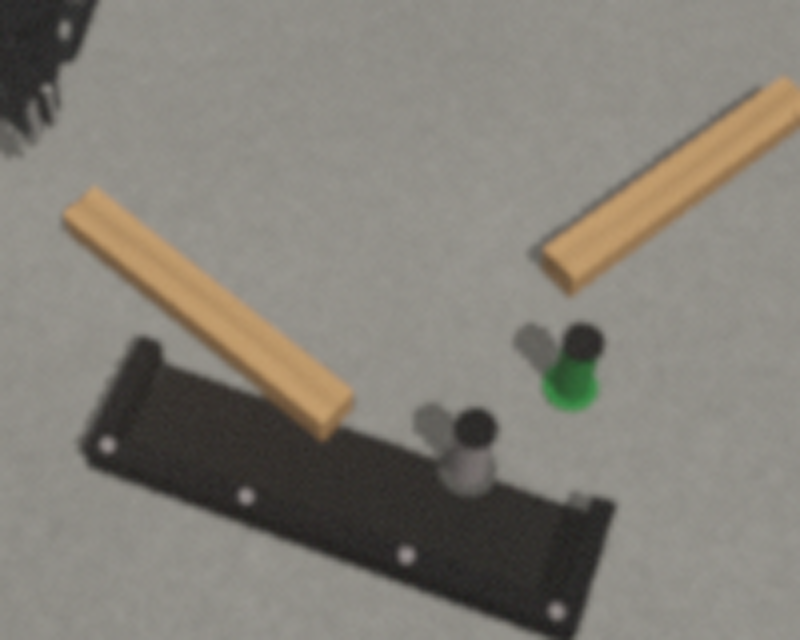

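Emit:
apply_moves --motion '[{"translation": [0.045,0,0.004],"twist": [0.5,0,0],"grip": 0.006},{"translation": [0.08,0,0.004],"twist": [0.5,0,0],"grip": 0.006},{"translation": [0.08,0,0.002],"twist": [0.5,0,0],"grip": 0.006},{"translation": [0.08,0,-0.006],"twist": [0.5,0,0],"grip": 0.006},{"translation": [0.08,0,-0.014],"twist": [0.5,0,0],"grip": 0.006},{"translation": [0.08,0,-0.022],"twist": [0.5,0,0],"grip": 0.006},{"translation": [0.08,0,-0.03],"twist": [0.5,0,0],"grip": 0.006},{"translation": [0.08,0,-0.038],"twist": [0.5,0,0],"grip": 0.006}]'

```text
t: 7.3
tool_pos: [0.548, -0.171, 0.0113]
tool_rot: [1.137, 1.566, -0.635]
contact_force: [-0.1, -2.1, 2.2]
grip_width: 0.07
```

```bash
python3 - <<'E'
from h import *
state()
im=cams.grab_frame("scene"); crop(im,180,130,200,160,4,"pics/s6.png")
E
```

```text
t 7.3 tcp [ 0.548  -0.171   0.0113] jaw yaw -11.51 toolx [ 0.004 -0.003 -1.   ] F [-0.13 -2.14  2.15] grip 0.07 q6 -0.22
```

View pics/s6.png

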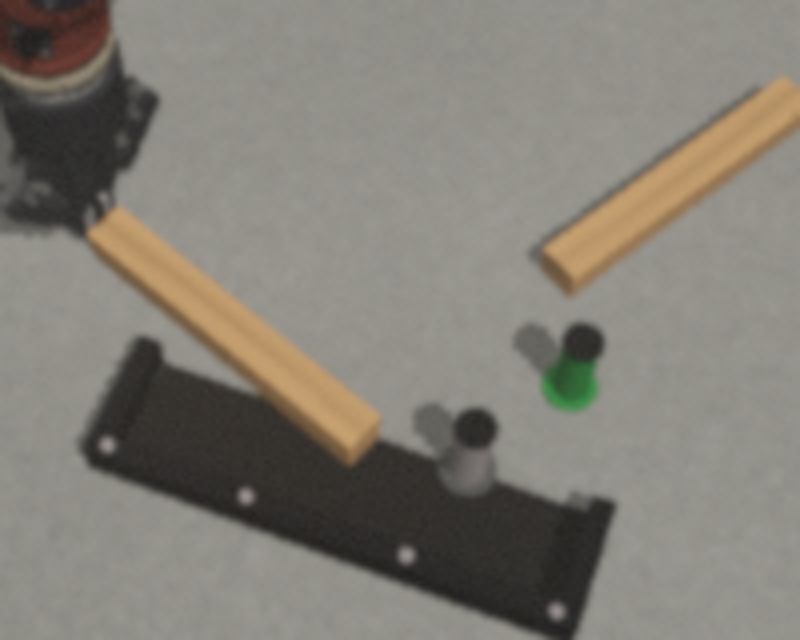

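Batten slides straight. Continue with 50 mm.

Emit:
apply_moves --motion '[{"translation": [0,0,-0.007],"twist": [0,0,0],"grip": 0.006},{"translation": [0,0,-0.014],"twist": [0,0,0],"grip": 0.006},{"translation": [0,0,-0.021],"twist": [0,0,0],"grip": 0.006},{"translation": [0,0,-0.028],"twist": [0,0,0],"grip": 0.006},{"translation": [0,0,-0.035],"twist": [0,0,0],"grip": 0.006},{"translation": [0,0,-0.041],"twist": [0,0,0],"grip": 0.006},{"translation": [0,0,-0.046],"twist": [0,0,0],"grip": 0.006},{"translation": [0,0,-0.05],"twist": [0,0,0],"grip": 0.006}]'

```text
t: 8.15
tool_pos: [0.556, -0.121, 0.009]
tool_rot: [-1.717, 1.57, 2.794]
contact_force: [-0.5, -3.0, 2.8]
grip_width: 0.071
```

```bash
python3 - <<'E'
from h import *
state()
im=cams.grab_frame("scene"); crop(im,180,130,200,160,4,"pics/s7.png")
E
```

```text
t 8.15 tcp [ 0.556 -0.121  0.009] jaw yaw -11.55 toolx [-0.  0. -1.] F [-0.54 -3.    2.75] grip 0.071 q6 -0.14
```

View pics/s7.png

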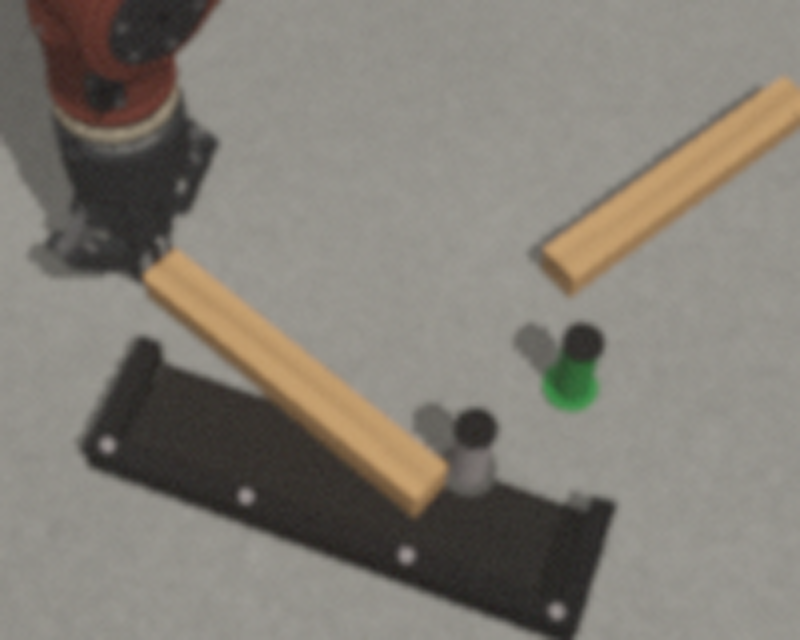

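```bash
python3 - <<'E'
from fb import *
p=fit([None]*4,[[415,506],[448,470],[178,250],[145,275]])
E
```

```text
res [[0.0, -0.1], [0.0, 0.2], [0.1, -0.6], [-0.1, 0.4]]
batten world [0.5818 0.0054] -12.39 local [-0.0117 -0.0565] phi 21.43
LB [0.0443 0.0451] LF [0.0164 0.056 ] RF [-0.0677 -0.1581] RB [-0.0397 -0.169 ] 
front edge offset from post axis 0.0208 s 0.0028
```

Emit:
apply_moves --motion '[{"translation": [0,0,-0.007],"twist": [0,0,0],"grip": 0.006},{"translation": [0,0,-0.014],"twist": [0,0,0],"grip": 0.006},{"translation": [0,0,-0.021],"twist": [0,0,0],"grip": 0.006},{"translation": [0,0,-0.028],"twist": [0,0,0],"grip": 0.006},{"translation": [0,0,-0.034],"twist": [0,0,0],"grip": 0.006},{"translation": [0,0,-0.04],"twist": [0,0,0],"grip": 0.006},{"translation": [0,0,-0.045],"twist": [0,0,0],"grip": 0.006}]'

```text
t: 8.9
tool_pos: [0.565, -0.0767, 0.0089]
tool_rot: [-1.966, 1.57, 2.545]
contact_force: [-1.0, -1.3, 0.7]
grip_width: 0.07
```

```bash
python3 - <<'E'
from h import *
state()
im=cams.grab_frame("scene"); crop(im,180,130,200,160,4,"pics/s8.png")
im=cams.grab_frame("top"); crop(im,160,110,200,150,4,"pics/t8.png")
E
```

```text
t 8.9 tcp [ 0.565  -0.0767  0.0089] jaw yaw -11.55 toolx [-0.  0. -1.] F [-0.99 -1.28  0.73] grip 0.07 q6 -0.06
```

View pics/s8.png

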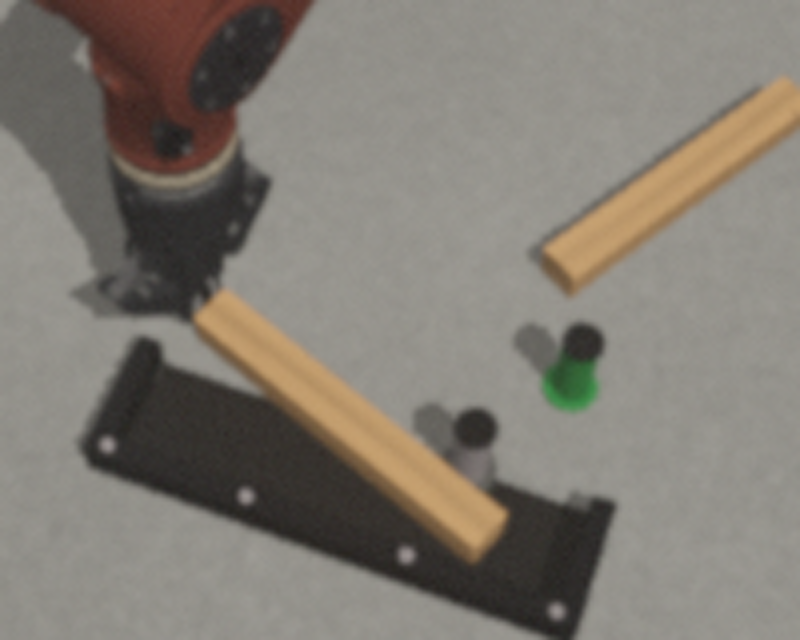

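View pics/t8.png

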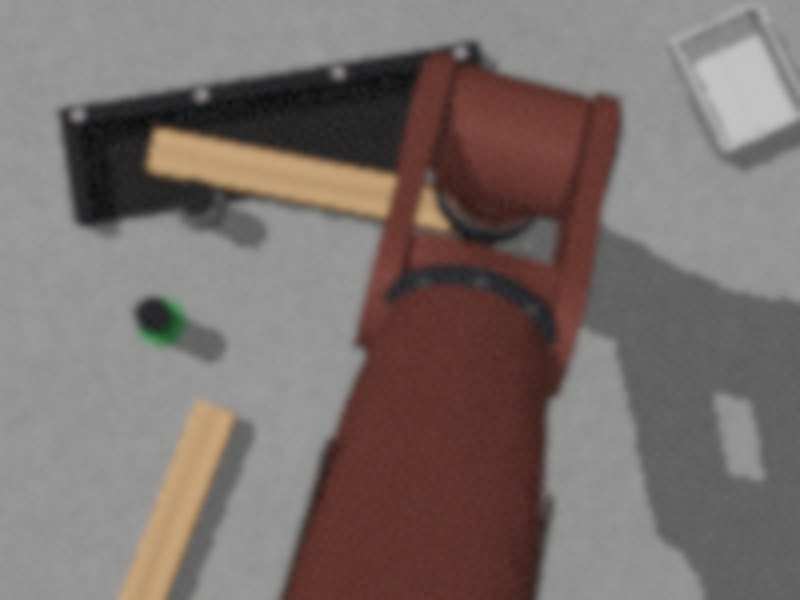

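```bash
python3 - <<'E'
from fb import *
p=fit([[152,126],[146,171],None,None],[[474,553],[508,516],[230,290],[195,318]])
E
```

```text
res [[0.2, 0.1], [-0.6, -1.1], [0.5, -0.2], [0.2, 0.1], [-0.6, -0.6], [-0.1, -0.1]]
batten world [0.5901 0.0494] -12.04 local [ 0.0033 -0.0143] phi 21.08
LB [0.0587 0.0876] LF [0.0307 0.0984] RF [-0.052  -0.1163] RB [-0.024 -0.127] 
front edge offset from post axis 0.0189 s 0.0473
```

Emit:
apply_moves --motion '[{"translation": [0,0,-0.005],"twist": [0,0,0],"grip": 0.006},{"translation": [0,0,-0.009],"twist": [0,0,0],"grip": 0.006},{"translation": [0,0,-0.013],"twist": [0,0,0],"grip": 0.006},{"translation": [0,0,-0.013],"twist": [0,0,0],"grip": 0.006},{"translation": [0,0,0.01],"twist": [0,0,0],"grip": 0.006},{"translation": [0,0,0.025],"twist": [0,0,0],"grip": 0.006},{"translation": [-0.04,0,0.025],"twist": [0,0,0],"grip": 0.006},{"translation": [-0.07,0,0.025],"twist": [0,0,0],"grip": 0.006}]'

```text
t: 9.8
tool_pos: [0.5595, -0.1027, 0.0795]
tool_rot: [-1.929, 1.569, 2.58]
contact_force: [0.8, -0.1, -1.1]
grip_width: 0.068
```

```bash
python3 - <<'E'
from fb import *
im=cams.grab_frame("scene"); crop(im,180,130,200,160,4,"pics/s9.png")
# predicted batten
p=np.array([.5901+.013*.205,.0494+.013*.98,np.radians(-12)])
q=W(p,[-.015-.011-.022,-.085,0])
move([q[0],q[1],.08],9-0)
move([q[0],q[1],.08],90+9)
E
```

```text
t 9.85 tcp [ 0.5641 -0.1038  0.0858] jaw yaw -11.64 toolx [ 0.009 -0.002 -1.   ] F [ 2.3  -0.53  2.9 ] grip 0.071 q6 -0.1
-> trans [5.3, -54.0, -83.6] mm twist [-20.64, 0.12, -0.52] |t| 100 world tgt [0.5281, -0.011, 0.08]
t 9.85 tcp [ 0.5641 -0.1038  0.0858] jaw yaw -11.64 toolx [ 0.009 -0.002 -1.   ] F [ 2.3  -0.53  2.9 ] grip 0.071 q6 -0.1
-> trans [5.3, -54.0, -83.6] mm twist [-110.64, 0.53, -0.32] |t| 100 world tgt [0.5281, -0.011, 0.08]
```

View pics/s9.png

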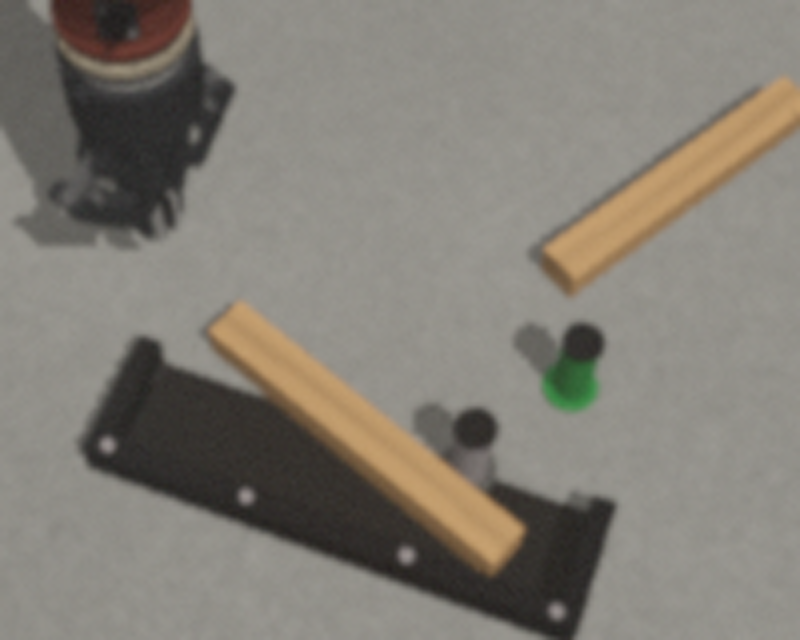

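Emit:
apply_moves --motion '[{"translation": [0.005,-0.054,-0.084],"twist": [-110,0,0],"grip": 0.004},{"translation": [0.005,-0.054,-0.084],"twist": [-110,0,0],"grip": 0.004},{"translation": [0.005,-0.054,-0.084],"twist": [-110,0,0],"grip": 0.004},{"translation": [0.005,-0.054,-0.084],"twist": [-110,0,0],"grip": 0.004},{"translation": [0.005,-0.054,-0.084],"twist": [-110,0,0],"grip": 0.004},{"translation": [0.005,-0.054,-0.084],"twist": [-110,0,0],"grip": 0.004},{"translation": [0.005,-0.054,-0.084],"twist": [-110,0,0],"grip": 0.004},{"translation": [0.005,-0.054,-0.084],"twist": [-110,0,0],"grip": 0.004}]'

```text
t: 10.65
tool_pos: [0.5241, -0.0091, 0.0741]
tool_rot: [1.361, 1.57, 0.794]
contact_force: [-0.2, 0.9, 0.4]
grip_width: 0.048
```

```bash
python3 - <<'E'
from fb import *
p=fit([None]*4,[[491,567],[525,530],[244,302],[210,330]])
q=W(p,[-.015-.011-.022,-.085,0])
move([q[0],q[1],.08],99)
E
```

```text
res [[0.4, 0.2], [0.1, 0.3], [-0.4, -0.7], [-0.2, -0.1]]
batten world [0.593 0.062] -12.22 local [ 0.0083 -0.0023] phi 21.26
LB [0.064  0.0994] LF [0.036  0.1103] RF [-0.0474 -0.104 ] RB [-0.0194 -0.1149] 
front edge offset from post axis 0.0194 s 0.0605
t 10.65 tcp [ 0.5241 -0.0091  0.0741] jaw yaw 57.51 toolx [ 0.  0. -1.] F [-0.15  0.92  0.4 ] grip 0.048 q6 -1.16
-> trans [-5.9, 0.6, 4.3] mm twist [-41.49, 0.02, -0.02] |t| 7 world tgt [0.5281, -0.0109, 0.08]
```

Emit:
apply_moves --motion '[{"translation": [0,0.001,0.002],"twist": [-41.5,0,0],"grip": 0.004},{"translation": [0,0.001,0.002],"twist": [-41.5,0,0],"grip": 0.004},{"translation": [0,0.001,0.002],"twist": [-41.5,0,0],"grip": 0.004},{"translation": [0,0.001,0.002],"twist": [-41.5,0,0],"grip": 0.004},{"translation": [0,0.001,0.002],"twist": [-41.5,0,0],"grip": 0.004},{"translation": [0.04,0.001,0.002],"twist": [-41.5,0,0],"grip": 0.004},{"translation": [0.064,0.001,0.002],"twist": [-41.5,0,0],"grip": 0.004},{"translation": [0.064,0.001,0.002],"twist": [-41.5,0,0],"grip": 0.004}]'

```text
t: 11.45
tool_pos: [0.5223, -0.0088, 0.0065]
tool_rot: [2.809, 1.562, 2.96]
contact_force: [-0.2, 0.3, 0.8]
grip_width: 0.046
```

```bash
python3 - <<'E'
from fb import *
s,M=state(); print("tcp local",loc(s['tool_pos']))
im=cams.grab_frame("scene"); crop(im,180,130,200,160,4,"pics/s10.png")
E
```

```text
t 11.45 tcp [ 0.5223 -0.0088  0.0065] jaw yaw 98.65 toolx [-0.008  0.002 -1.   ] F [-0.19  0.3   0.83] grip 0.046 q6 -1.87
tcp local [-0.07267283 -0.06116307]
```

View pics/s10.png

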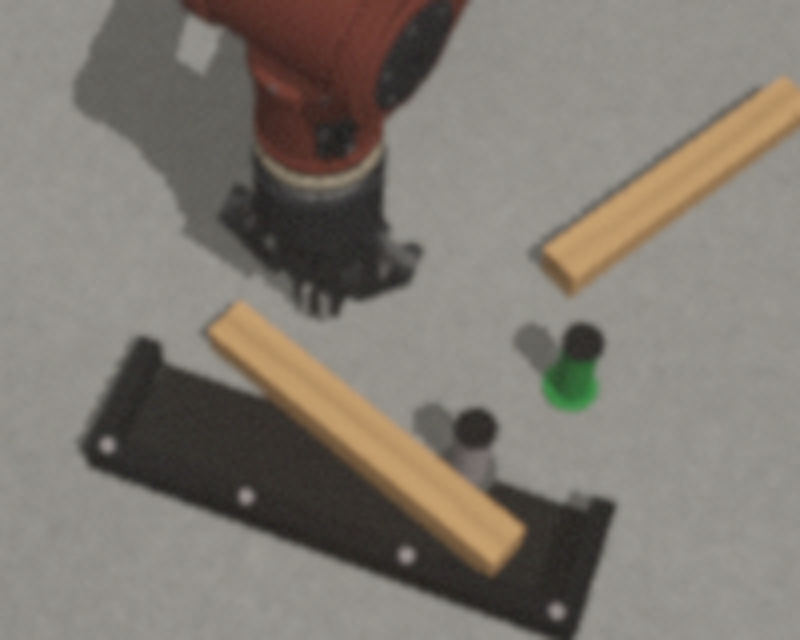

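Emit:
apply_moves --motion '[{"translation": [-0.003,-0.022,0.005],"twist": [0,0,0],"grip": 0.004},{"translation": [-0.003,-0.022,0.013],"twist": [0,0,0],"grip": 0.004},{"translation": [-0.003,-0.022,0.021],"twist": [0,0,0],"grip": 0.004},{"translation": [-0.003,-0.022,0.029],"twist": [0,0,0],"grip": 0.004},{"translation": [-0.003,-0.022,0.037],"twist": [0,0,0],"grip": 0.004},{"translation": [-0.003,-0.022,0.044],"twist": [0,0,0],"grip": 0.004},{"translation": [-0.003,-0.022,0.05],"twist": [0,0,0],"grip": 0.004}]'

```text
t: 12.2
tool_pos: [0.5796, -0.0229, 0.0131]
tool_rot: [3.138, 1.571, -2.993]
contact_force: [-1.4, -0.5, 0.5]
grip_width: 0.048
```

```bash
python3 - <<'E'
from fb import *
s,M=state(); print("tcp local",loc(s['tool_pos']))
im=cams.grab_frame("scene"); crop(im,180,130,200,160,4,"pics/s11.png")
E
```

```text
t 12.2 tcp [ 0.5796 -0.0229  0.0131] jaw yaw 98.73 toolx [-0. -0. -1.] F [-1.37 -0.46  0.51] grip 0.048 q6 -1.88
tcp local [-0.018324   -0.08402707]
```

View pics/s11.png

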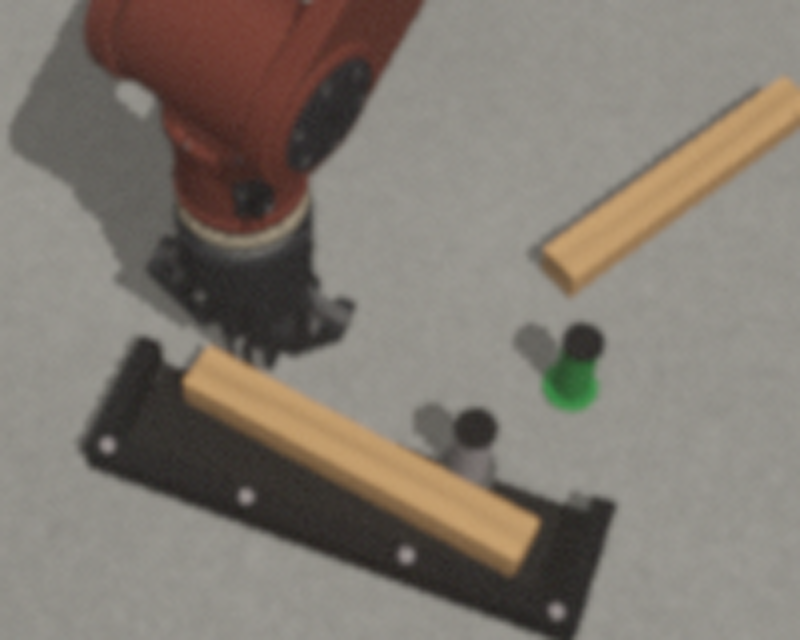

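Emit:
apply_moves --motion '[{"translation": [0,0,0.006],"twist": [0,0,0],"grip": 0.004},{"translation": [0,0,0.013],"twist": [0,0,0],"grip": 0.004},{"translation": [0,0,0.02],"twist": [0,0,0],"grip": 0.004},{"translation": [0,0,0.025],"twist": [0,0,0],"grip": 0.004},{"translation": [0,0,0.03],"twist": [0,0,0],"grip": 0.004}]'

```text
t: 12.75
tool_pos: [0.609, -0.0187, 0.0131]
tool_rot: [3.12, 1.57, -3.012]
contact_force: [-1.1, -0.1, 0.9]
grip_width: 0.044
```

```bash
python3 - <<'E'
from fb import *
s,M=state(); print("tcp local",loc(s['tool_pos']))
im=cams.grab_frame("scene"); crop(im,180,130,200,160,4,"pics/s12.png")
E
```

```text
t 12.75 tcp [ 0.609  -0.0187  0.0131] jaw yaw 98.71 toolx [-0.001 -0.    -1.   ] F [-1.14 -0.11  0.9 ] grip 0.044 q6 -1.87
tcp local [ 0.01133241 -0.08454977]
```

View pics/s12.png

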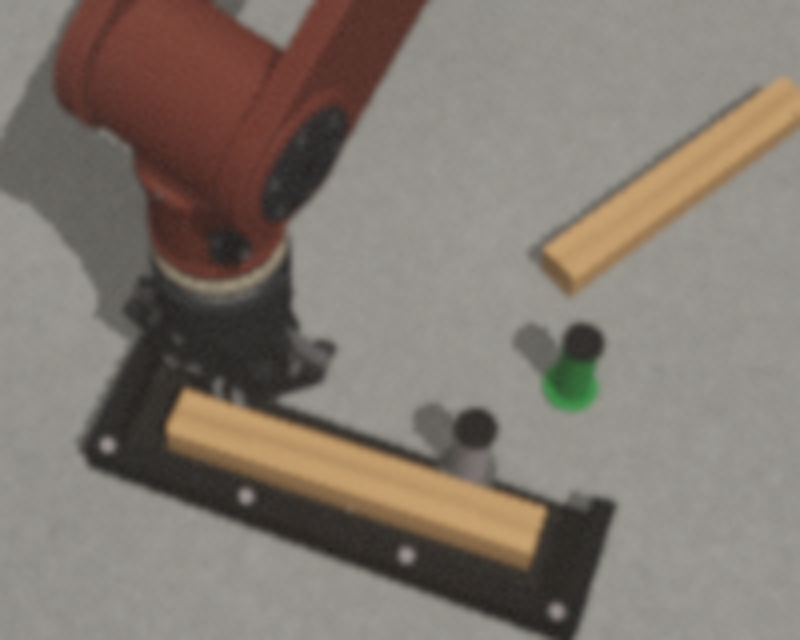

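```bash
python3 - <<'E'
from fb import *
p=fit([None]*4,[[532,555],[548,508],[185,390],[168,428]])
E
```

```text
res [[0.3, -0.1], [-0.2, 0.2], [0.2, -0.5], [-0.4, 0.4]]
batten world [0.619 0.072] 10.37 local [0.0355 0.0035] phi -1.33
LB [0.0478 0.1188] LF [0.0178 0.1181] RF [ 0.0232 -0.1118] RB [ 0.0532 -0.1111] 
front edge offset from post axis 0.0232 s 0.0566
```

Emit:
apply_moves --motion '[{"translation": [0,0,-0.015],"twist": [0,0,0],"grip": 0.004},{"translation": [0,0,-0.035],"twist": [0,0,0],"grip": 0.06},{"translation": [0,0.03,-0.035],"twist": [0,0,0],"grip": 0.06},{"translation": [0,0.062,-0.035],"twist": [0,0,0],"grip": 0.06},{"translation": [0.003,0.062,-0.035],"twist": [0,0,0],"grip": 0.06},{"translation": [0.003,0.062,-0.035],"twist": [0,0,0],"grip": 0.06}]'

```text
t: 13.4
tool_pos: [0.5647, 0.0377, 0.0099]
tool_rot: [-1.192, 1.571, -1.039]
contact_force: [0.4, -0.6, 0.6]
grip_width: 0.701
```

```bash
python3 - <<'E'
from fb import *
s,M=state(); print("tcp local",loc(s['tool_pos']))
im=cams.grab_frame("scene"); crop(im,180,130,200,160,4,"pics/s13.png")
im=cams.grab_frame("wrist"); cv2.imwrite("pics/w13.png",im[:,:,::-1])
E
```

```text
t 13.4 tcp [0.5647 0.0377 0.0099] jaw yaw 98.79 toolx [ 0. -0. -1.] F [ 0.41 -0.64  0.58] grip 0.701 q6 -1.78
tcp local [-0.02355511 -0.02182504]
```

View pics/s13.png

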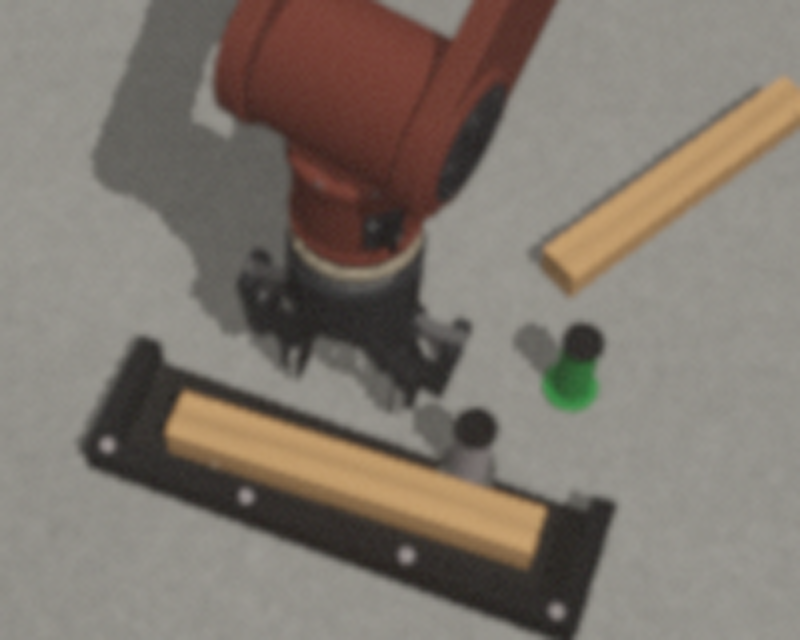

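View pics/w13.png

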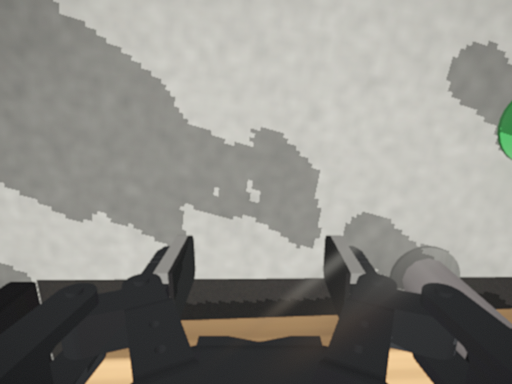

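Emit:
apply_moves --motion '[{"translation": [0,0,0.008],"twist": [0,0,0],"grip": 0.05},{"translation": [0,0,0.016],"twist": [0,0,0],"grip": 0.05},{"translation": [0,0,0.024],"twist": [0,0,0],"grip": 0.05},{"translation": [0,0,0.031],"twist": [0,0,0],"grip": 0.05},{"translation": [0,0,0.038],"twist": [0,0,0],"grip": 0.05},{"translation": [0,0,0.043],"twist": [0,0,0],"grip": 0.05},{"translation": [0,0,0.046],"twist": [0,0,0],"grip": 0.05}]'

```text
t: 14.2
tool_pos: [0.6102, 0.0443, 0.0099]
tool_rot: [3.035, 1.57, -3.096]
contact_force: [-2.8, -0.6, 2.5]
grip_width: 0.586
```

```bash
python3 - <<'E'
from fb import *
s,M=state(); print("tcp local",loc(s['tool_pos']))
im=cams.grab_frame("scene"); crop(im,180,130,200,160,4,"pics/s14.png")
E
```

```text
t 14.2 tcp [0.6102 0.0443 0.0099] jaw yaw 98.71 toolx [-0.001 -0.    -1.   ] F [-2.76 -0.61  2.47] grip 0.586 q6 -1.76
tcp local [ 0.02245097 -0.02253062]
```

View pics/s14.png

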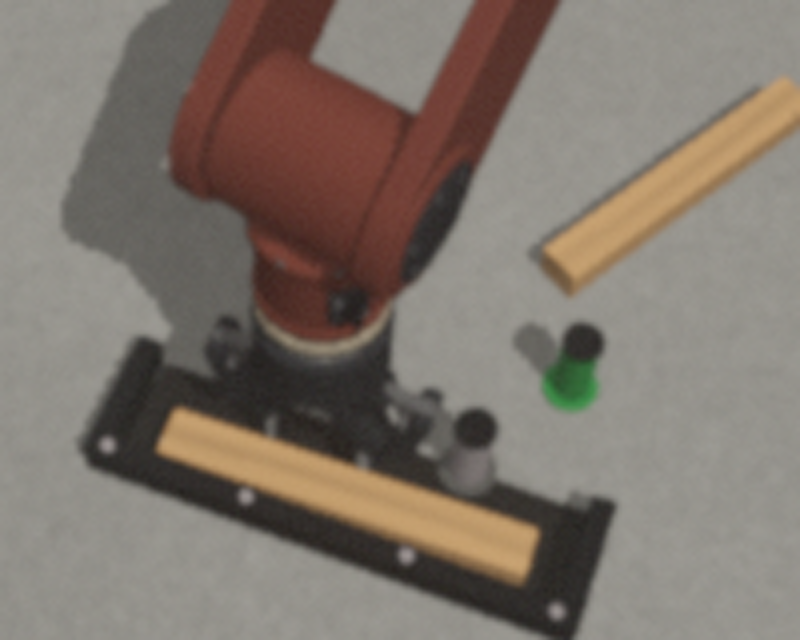

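Emit:
apply_moves --motion '[{"translation": [0,0,-0.01],"twist": [0,0,0],"grip": 0.05},{"translation": [0,0,-0.012],"twist": [0,0,0],"grip": 0.01},{"translation": [0,0,-0.012],"twist": [0,0,0],"grip": 0.01},{"translation": [0,0.004,-0.012],"twist": [0,0,0],"grip": 0.01},{"translation": [0,0.004,-0.006],"twist": [0,0,0],"grip": 0.01},{"translation": [0,0.004,0],"twist": [0,0,0],"grip": 0.01},{"translation": [0,0.004,0.003],"twist": [0,0,0],"grip": 0.01},{"translation": [0,0.004,0.006],"twist": [0,0,0],"grip": 0.01}]'

```text
t: 15.05
tool_pos: [0.6142, 0.0493, 0.0098]
tool_rot: [2.943, 1.566, 3.095]
contact_force: [-10.5, -0.7, 6.4]
grip_width: 0.118
```

```bash
python3 - <<'E'
from fb import *
s,M=state(); print("tcp local",loc(s['tool_pos']))
im=cams.grab_frame("scene"); crop(im,180,130,200,160,4,"pics/s15.png")
E
```

```text
t 15.05 tcp [0.6142 0.0493 0.0098] jaw yaw 98.72 toolx [-0.005  0.    -1.   ] F [-10.5   -0.65   6.38] grip 0.118 q6 -1.76
tcp local [ 0.02713905 -0.01819039]
```

View pics/s15.png

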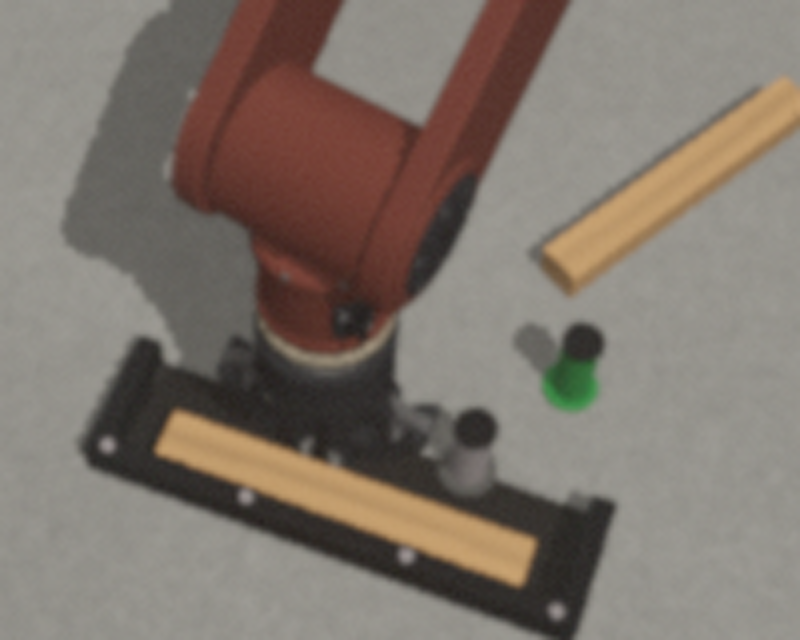

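Emit:
apply_moves --motion '[{"translation": [0,0,-0.01],"twist": [0,0,0],"grip": 0.01},{"translation": [0,0,-0.04],"twist": [0,0,0],"grip": 0.01},{"translation": [0,0,-0.08],"twist": [0,0,0],"grip": 0.01},{"translation": [-0.05,0,-0.11],"twist": [0,0,0],"grip": 0.01},{"translation": [-0.1,0,-0.15],"twist": [0,0,0],"grip": 0.01},{"translation": [-0.14,0,-0.18],"twist": [0,0,0],"grip": 0.01},{"translation": [-0.14,0,-0.2],"twist": [0,0,0],"grip": 0.01}]'

```text
t: 15.8
tool_pos: [0.4199, 0.0182, 0.1541]
tool_rot: [-0.289, 1.561, -0.137]
contact_force: [0.2, -0.8, 1.8]
grip_width: 0.118
```

```bash
python3 - <<'E'
from fb import *
s,M=state(); print("tcp local",loc(s['tool_pos']))
im=cams.grab_frame("scene"); crop(im,190,200,150,110,5,"pics/s16.png")
im=cams.grab_frame("top"); crop(im,165,110,130,80,6,"pics/t16.png")
E
```

```text
t 15.8 tcp [0.4199 0.0182 0.1541] jaw yaw 98.7 toolx [ 0.009 -0.001 -1.   ] F [ 0.16 -0.78  1.81] grip 0.118 q6 -1.85
tcp local [-0.16960415 -0.01837902]
```

View pics/s16.png

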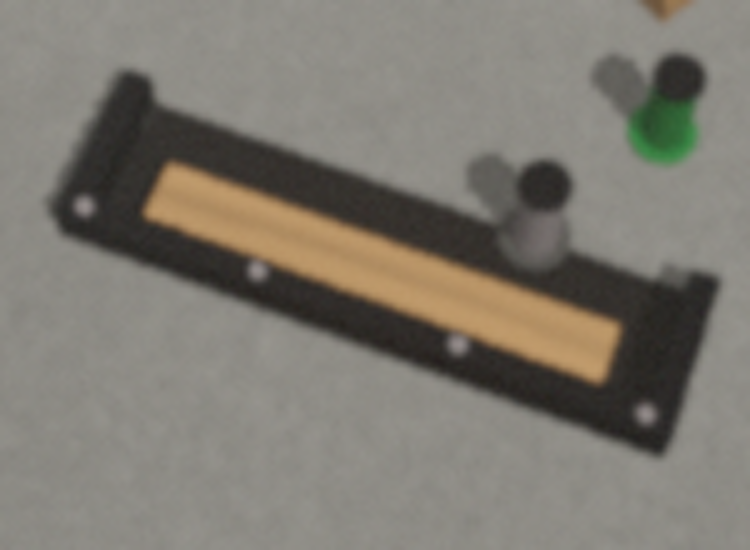

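View pics/t16.png

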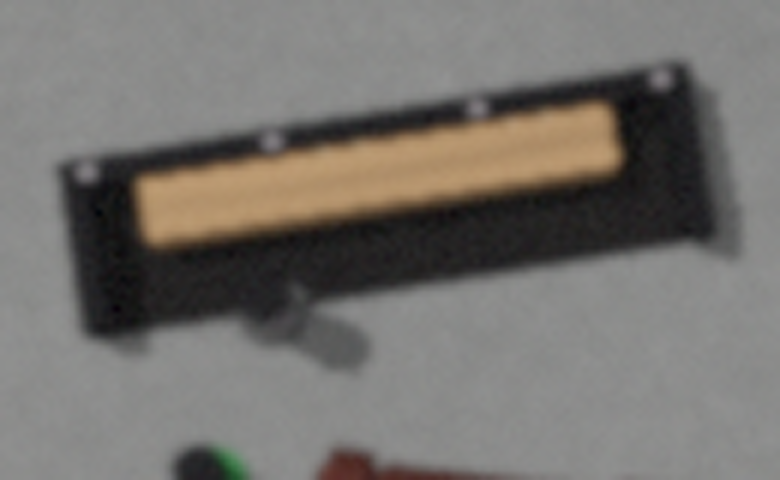

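```bash
python3 - <<'E'
from fb import *
import fb
for n in ("top","scene"):
    im=cams.grab_frame(n).astype(float); c=cams.get_calibration(n)
    # brightness profile along bay x at z=.029 for several y; subpixel sampling
    for y in (-.09,-.06,-.03,0,.03,.07,.1):
        xs=np.arange(.03,.11,.0005); P=np.array([np.r_[world([x,y]),.029] for x in xs]); uv=proj(c,P).astype(np.float32)
        wood=(im[:,:,0]-im[:,:,2]).astype(np.float32); g=im.mean(2).astype(np.float32)
        a=cv2.remap(wood,uv[None,:,0],uv[None,:,1],cv2.INTER_LINEAR)[0]; b=cv2.remap(g,uv[None,:,0],uv[None,:,1],cv2.INTER_LINEAR)[0]
        mx=a[:60].max(); i=np.nonzero(a>mx/2)[0][-1]
        th=(b[(xs>xs[i]+.006)&(xs<.087)].min()+b[-20:].mean())/2; j=[k for k in range(i+12,len(xs)) if b[k]>th and xs[k]>.078]
        print(n,y,"wood back",xs[i].round(4),"outer edge",xs[j[0]].round(4) if j else None, "diff mm",round((xs[j[0]]-xs[i])*1e3,1) if j else None)
E
```

```text
top -0.09 wood back 0.071 outer edge 0.083 diff mm 12.0
top -0.06 wood back 0.0705 outer edge 0.0835 diff mm 13.0
top -0.03 wood back 0.071 outer edge 0.083 diff mm 12.0
top 0 wood back 0.0705 outer edge 0.083 diff mm 12.5
top 0.03 wood back 0.07 outer edge 0.0825 diff mm 12.5
top 0.07 wood back 0.07 outer edge 0.083 diff mm 13.0
top 0.1 wood back 0.07 outer edge 0.082 diff mm 12.0
scene -0.09 wood back 0.0705 outer edge 0.092 diff mm 21.5
scene -0.06 wood back 0.0705 outer edge 0.093 diff mm 22.5
scene -0.03 wood back 0.0705 outer edge 0.0925 diff mm 22.0
scene 0 wood back 0.0705 outer edge 0.0925 diff mm 22.0
scene 0.03 wood back 0.07 outer edge 0.0925 diff mm 22.5
scene 0.07 wood back 0.0705 outer edge 0.0925 diff mm 22.0
scene 0.1 wood back 0.07 outer edge 0.092 diff mm 22.0
```

```bash
python3 - <<'E'
from fb import *
for l in ("mug","jar","tin"):
    cams.grab_frame("top")
    d=models.trace("top",l)
    if d:
        ys,xs=np.nonzero(d[0]['pixels']); print(l,d[0]['extent'])
s,M=state(); print(np.abs(s['joint_vel']).max())
print(r.job_done())
E
```

```text
mug [93.0, 165.9, 29.0, 25.9]
jar [385.4, 187.8, 23.3, 22.9]
tin [325.8, 112.4, 36.1, 34.8]
t 16.3 tcp [0.4179 0.0189 0.1491] jaw yaw 98.71 toolx [-0.002  0.    -1.   ] F [ 0.83 -0.26 -0.98] grip 0.118 q6 -1.85
0.005537630350529299
the job is handed in; nothing more can be done
None
```

The batten is in the bay, flat against the back wall, and the job is handed in at 16.3 s of the 72 s allowed.

I pushed it only with the fingertips. It went broadside to the mouth first, then endwise so its left end slid in behind the steel post. I then swung the right end in and pressed the batten back against the wall.

**Batten position:** in the last pictures its back edge reads 70–71 mm deep along its whole length in both cameras, and the back wall is at 70 mm. My bay pose is only good to about 3 mm, so I rely more on that edge being uniform along the length. The final press met about 10 N in the push direction, the highest reading I saw.

**Top and scene cameras:** they disagreed by about 5 mm on the post position, so I kept clearance on both sides of it.

**Hand and post:** one finger linkage came close to the post during the final push, so I closed the hand and pushed from there. I saw no sign of contact in the force readings or pictures. I did not separately rule out that some of the 10 N came from the post. The hand finished about 170 mm in front of the bay mouth and 0.15 m up, with the arm at rest.

**Other things:** the mug, jar and tin were found within a few pixels of where they started. I left the green post and the other batten alone.

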